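# Free a jammed format plate and lay it in its cradle

## Task

The format plate has gummed itself tight in the forming station: take it by its knob, rock it from side to side until it comes loose, without wrenching it, and draw it out along the shelf until all of it is clear of the mouth. Let go of it there, take it again by its raised block, and carry it level to the empty cradle; lay it down there without dropping it, right way up and flat on both bearers between their upstands, either way round. Leave everything else where it is.

Things in the scene. Friction and masses are not known exactly. Their poses are not given: they have to be found in the camera images.
- plate: The jammed format plate, bare aluminium, 0.5 to 0.65 kg. Origin: centre of its underside; x along its length from knob end to inner end, z up. Base 170 long (x -85 to +85), 60 wide, 10 thick; on it a raised block with two rows of five small pockets, and the knob. A notch 7 deep in each long edge, x +60 to +76. It starts home in the station, its outer 75 mm sticking out over the shelf.
- knob (a point): Point to grip on the plate's pull knob: a plain upright round post of dark steel, 24 across, at plate x = -68, from 10 to 55 above the plate's underside; this point is on its axis, 33 above the underside.
- block (a point): Centre of the top face of the plate's raised block: 90 long along plate x, 40 wide, sides 24 high (from 10 to 34 above the plate's underside), middle at plate x = +10. The plate balances at about its origin, 10 mm from here towards the knob.
- station: Forming station, fixed: aluminium bed (top 25 above the table), low bridge (top 94 above the table) and a short air cylinder (top 162, axis 85 behind the mouth). Origin: on the table under the mouth; x points into the station, so the plate is drawn out along -x; y across, z up. Open shelf: bed from x -200 to 0, 130 wide, no walls. The plate cannot be lifted under the bridge. It slides on the oiled bed with 1 to 2 N drag.
- mouth (a point): Middle of the station's mouth on the bed, under the bridge's front face. Two upright steel pins 16 across, 12 high, at x = +8, leave 1 mm each side of the plate: it pivots between them when its knob is pushed sideways. At about 12 mm of sideways knob travel from the middle the plate's inner end meets hard side stops.
- noses (a point): Midway between two gummed steel detent tongues (12 wide along x) that sit from either side 4.5 to 6 deep in the plate's notches, 78 inside the mouth; 2 mm play. A straight pull only meets them square. Swinging the knob to one side pushes back the opposite tongue (10 to 25 N, often a bit each swing); it stays there. With both about 6 back (8 to 11 of knob travel each way) and the plate straight, it draws out.
- cradle: The empty cradle, black plastic, fixed to the table: a base 130 x 88 and two cross bearers 100 apart (at x = -50 and +50, each 12 wide and running along y), tops 30 above the table; at both ends of each bearer an upstand 14 high leaves 72 between them for the plate's 60 width. Origin: centre of its underside; x is the direction along which the plate lies. The plate is to lie centred, over both bearers.
- rest (a point): Where the underside centre (origin) of the plate belongs: middle of the empty cradle, level with the bearers' tops (30 above the table).
- cradle_full: The other cradle, the same, occupied by the spare plate. Origin as for the empty one.
- spare_plate: A plate of the same size with two large pockets, lying in the other cradle; to be left alone. Origin and axes as for the jammed plate.
- screwdriver: Loose screwdriver with a yellow handle lying on the table between the station's shelf and the cradles; leave alone.
- wrench: Loose steel wrench lying on the table on the robot's side of the station; leave alone.
- brush: Loose brush lying on the table on the robot's side of the cradles; leave alone.
- mug: White mug, 76 across and 90 high, beyond the task area; leave alone.
- oil_bottle: White oil bottle, 52 across and 130 high, beyond the task area; leave alone.
- parts_tray: Shallow aluminium tray, 120 x 160, 35 high, beyond the cradles; leave alone.
Not all that is in view belongs to the job. What is shaped like the plate but red is not meant. What is shaped like the cradle but brown is not meant.

How it is judged:
On the way, in this order (a step that is already met when the one before it is completed fails the run):
1. the plate is out on the shelf, all of it clear of the mouth, lying flat, and let go (x of plate in the frame of station below -0.086 m and y of plate in the frame of station between -0.06 and 0.06 m and z of plate in the frame of station between 0.021 and 0.029 m and angle between plate's own z axis and vertical below 0.06 rad and linear speed of plate below 0.02 m/s and angular speed of plate below 0.1 rad/s and contact force between the fingers and plate below 0.1 N), for 0.2 s.
2. the plate is carried level, held by its raised block (z of plate in the frame of station above 0.045 m and angle between plate's own z axis and vertical below 0.2 rad and horizontal distance between the grasp point and block below 0.045 m and contact force between the fingers and plate above 1 N), for 0.2 s.
At the end, for the whole second after the job is handed in: The plate lies at rest in the empty cradle, right way up and flat (within 3.5 degrees), on both bearers (height within 4 mm), within 30 mm of the middle along the cradle and 9 mm across, its length in line with the cradle within 7 degrees either way round, and let go (x of plate in the frame of rest between -0.03 and 0.03 m and y of plate in the frame of rest between -0.009 and 0.009 m and z of plate in the frame of rest between -0.004 and 0.004 m and angle between the x axis of plate and the x axis of cradle, either way round below 0.12 rad and angle between plate's own z axis and vertical below 0.06 rad and linear speed of plate below 0.02 m/s and angular speed of plate below 0.1 rad/s); the robot touches nothing.
It fails at once if the plate is wrenched: more than 160 N between it and the station (contact force between plate and station above 160 N).
It fails at once if the plate is dropped or slammed into the cradle: more than 80 N between them (contact force between plate and cradle above 80 N).
It fails at once if the spare plate is disturbed (moved more than 20 mm) (distance of spare_plate from where it was at the start of the episode above 0.02 m).
It fails at once if the screwdriver, wrench, brush, mug, oil bottle or tray is disturbed (moved more than 30 mm) (distance of any of screwdriver, wrench, brush, mug, oil_bottle, parts_tray from where it was at the start of the episode above 0.03 m).
It also fails if it takes over 64 s, if anything falls off the work surface, if the arm or the gripper's body presses on something with over 40 N, if the wrist force passes 120 N, or if a joint passes its speed limit or range.

## Robot

A 6-joint arm with a two-finger parallel gripper is mounted at the origin on the work surface. World frame = base frame: x ahead of the robot, y to its left, z up, the work surface at z = 0. Lengths are in m, angles in rad, forces in N, time in s.
With the tool pointing down it reaches from about 0.325 to 0.85 m from the base axis. Payload 4.4 kg.
Tool frame: the origin (TCP) lies on the centre line of the jaws, within the pads' length; the fingertips stand 22 mm ahead of it and the grasp point (between the pads) lies 3 mm ahead of it; z points along the fingers, y is the line along which they close (so a half turn about z gives the same grasp; the last joint's range is limited). The gripper opens to 94 mm and grips with 3 to 60 N. Pads are 16 mm wide; open, the fingers measure 119 mm over their backs; the gripper's body (75 mm by 177 mm) begins 78 mm behind the grasp point.
Start: joints at [1.194, 0.207, 1.542, -0, 1.393, -0.15], TCP at [0.129, 0.56, 0.227] pointing down, gripper open.
Joint ranges: [-2.73, 2.73], [-0.86, 2.22], [0.23, 2.46], [-1.11, 4.25], [0.08, 2.63], [-2.82, 2.82]. Speed limits (rad/s): [2.79, 2.79, 3.14, 3.14, 3.14, 3.14].

## Interface

Orientations are given as a unit quaternion [x, y, z, w].
In Python, from station import * gives the robot as it stands. The module is installed in compiled form; this text tells all that it offers.
- The arm moves only by the shell command python3 -m creep 'ROWS'. ROWS is JSON, a list of rows, each a list of 3 entries, a list of its own where there are three numbers: the shift along the tool's x, y, z in mm, then the turn about the tool's z in degrees, then the closure, from 0 (fully open) to 1 (shut). In form: [[[tx, ty, tz], turn, hand], ...]. A call has 1 to 5 rows; each row shifts and turns the commanded pose from where the row before left it, along the tool's axes as they then stand; what a row does not reach is not made up. A row lasts 1/10 s, in which the tool goes at most 50 mm and 8.59 degrees, less where a joint would pass 70% of its speed; a pose out of reach is approached as far as the arm can. A call with a gripper value outside its range is refused whole. The fingers move at their own pace and stop on an object; the grip force is fixed at half the most. Time passes only in rows, so rows that do not move let the fingers close. It gives the time, the measured TCP pose, the force, the opening and the grip force at its end, in the units of the state.
- get_state(): the state, without advancing time (a new reading comes with each control period).
- snapshot(name): name is "scene" or "top"; returns the picture (420x560x3 uint8, red, green, blue); there is no depth.
- camera_params(name): a dict with "mtx" (3x3 intrinsics, pixels), "R" (3x3) and "t" (3): a world point X has camera coordinates R X + t. Camera axes: x right, y down, z forward; pixel columns grow to the right and rows downward; lengths in m; the calibration is good to about 2 mm. A picture is of the moment at which its call begins. camera_params takes no time and is no camera call.
- finish_job(): hands the job in; it is judged then, once.
The state is a dict: "clock": time; "q": joint angles; "dq": joint speeds; "joint_torque": joint torques, N m; "eef_pos": TCP position; "orientation": TCP orientation; "wrist_force": force on the tool from outside, world axes, zero at the start; "torque": the same for the moment, N m; "gripper_width": finger opening in m; "grip_force": force on a finger pad.
Only numpy, scipy, OpenCV 4.12 (cv2) and the standard library are available. Lean on these libraries where they do the work, as an engineer would, in place of code of your own. Each camera call takes 0.05 s, during which the arm holds its last target. There are 200 camera calls.

## Working session

There is one attempt and no reset: what is moved stays moved. The work goes in short steps, Python scripts to look and compute and a shell command to move; the robot and the scene stay as the last step left them, time stands still between calls to the robot, and variables do not carry over. Pictures are saved under pics/ and viewed, at most 10 in all, crops included, and the job is handed in when it is done.

```bash
mkdir -p pics
cat > h.py <<'E'
from station import *
import numpy as np, cv2
from scipy.spatial.transform import Rotation as Ro
def ray(cam,uv,z):
    p=camera_params(cam);K,R,t=map(np.array,(p["mtx"],p["R"],p["t"]))
    d=R.T@np.linalg.solve(K,[uv[0],uv[1],1.]);c=-R.T@t.ravel()
    return c+d*(z-c[2])/d[2]
def proj(cam,X):
    p=camera_params(cam);K,R,t=map(np.array,(p["mtx"],p["R"],p["t"]))
    x=K@(R@np.array(X)+t.ravel());return x[:2]/x[2]
def save(cam,name):
    im=snapshot(cam);cv2.imwrite(f"pics/{name}.png",im[:,:,::-1]);return im
E
python3 - <<'E'
from h import *
for c in("scene","top"):
    save(c,c+"0");p=camera_params(c);R=np.array(p["R"]);print(c,-R.T@np.array(p["t"]).ravel(),R.round(2).tolist(),np.array(p["mtx"]).round(0).tolist())
s=get_state();print(s)
E
```

```text
scene [ 1.39799648 -0.45314427  0.8658904 ] [[0.54, 0.84, -0.01], [0.52, -0.34, -0.78], [-0.66, 0.42, -0.62]] [[502.0, 0.0, 272.0], [0.0, 502.0, 204.0], [0.0, 0.0, 1.0]]
top [0.4834485  0.0450906  1.37398655] [[0.01, -1.0, -0.01], [-1.0, -0.01, -0.06], [0.06, 0.01, -1.0]] [[461.0, 0.0, 284.0], [0.0, 461.0, 210.0], [0.0, 0.0, 1.0]]
{'clock': 0.1, 'q': array([ 1.19350061e+00,  2.07323455e-01,  1.54279822e+00, -5.93045108e-07,
        1.39351537e+00, -1.50484153e-01]), 'dq': array([ 0.00106774, -0.00018973, -0.00257673,  0.00068165, -0.00180498,
       -0.00198685]), 'joint_torque': array([ 9.85003157e-05, -3.71865892e+01, -2.82293540e+01,  6.99870265e-02,
        3.10888700e-02, -4.06794709e-05]), 'eef_pos': array([0.12904808, 0.55962779, 0.22641943]), 'orientation': array([ 1.13162746e-01,  9.93575940e-01, -9.86887933e-04, -2.66346046e-04]), 'wrist_force': array([-0.36613153, -0.43920428,  0.22493819]), 'torque': array([-0.02443867,  0.04448796,  0.00373042]), 'grip_force': 0.0, 'gripper_width': 0.09367839588680947}
```

View pics/scene0.png

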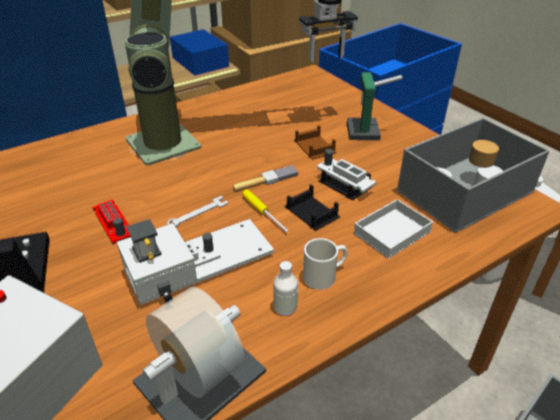

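View pics/top0.png

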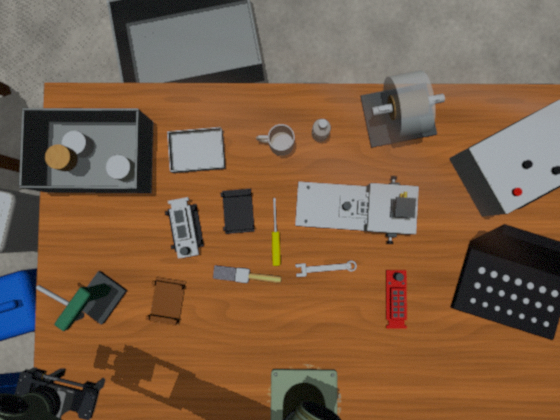

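The top view shows the station at (297–418, 183–236) with its shelf to the left and the dark knob near (346, 207). The empty black cradle is near (238, 212), the occupied one near (185, 227), and the screwdriver between at (276, 235). I'll zoom in on the station and the cradle.

Run:
```python
import cv2,numpy as np
a=cv2.imread("pics/top0.png")[170:250,215:425];b=cv2.imread("pics/scene0.png")[185:305,115:345]
A=cv2.resize(a,(798,304),interpolation=cv2.INTER_CUBIC);B=cv2.resize(b,(552,288),interpolation=cv2.INTER_CUBIC)
B=cv2.copyMakeBorder(B,0,0,0,246,cv2.BORDER_CONSTANT)
cv2.imwrite("pics/c0.png",np.vstack([A,B]))
```

```text
(no output)
```

View pics/c0.png

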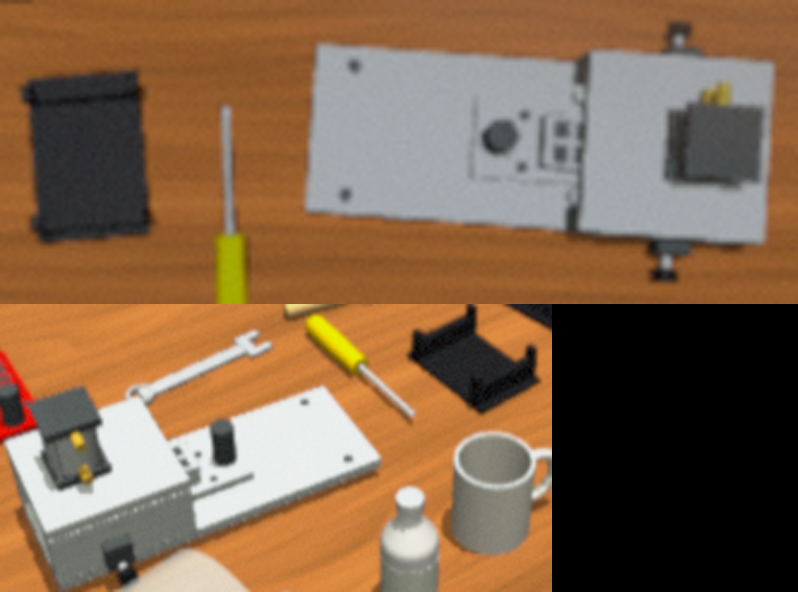

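The crop shows the knob top at about (347, 205) in full-image pixels. The bearers and upstands lie along the cradle's upper and lower edges, so the cradle's x is about world x. Next I measure all of these.

Run:
```python
from h import *
im=cv2.imread("pics/top0.png");g=im.max(2).astype(int);sat=im.max(2).astype(int)-im.min(2)
def big(m,box):
    M=np.zeros_like(m,np.uint8);x0,y0,x1,y1=box;M[y0:y1,x0:x1]=m[y0:y1,x0:x1]
    n,l,s,c=cv2.connectedComponentsWithStats(M.astype(np.uint8));i=1+s[1:,4].argmax();return (l==i).astype(np.uint8),c[i],s[i]
# knob
m,c,s=big(g<75,(335,190,358,222));print("knob",c,s,ray("top",c,.075))
# scene knob
im2=cv2.imread("pics/scene0.png");m2,c2,s2=big(im2.max(2)<80,(198,228,220,256));print("knobS",c2,s2,ray("scene",c2,.0575))
# cradle
m,c,s=big(g<75,(215,180,262,245));r=cv2.minAreaRect(cv2.findContours(m,0,1)[0][0]);print("cradle",c,s,r,ray("top",r[0],.03))
b=cv2.boxPoints(r);print(np.array([ray("top",p,.03)[:2] for p in b]).round(4).tolist())
# bed
m,c,s=big((sat<45)&(g>110),(285,175,366,245));cn=max(cv2.findContours(m,0,1)[0],key=cv2.contourArea)[:,0]
top=[];bot=[]
for u in range(304,360,2):
    v=np.nonzero(m[:,u])[0];top.append((u,v.min()-.5));bot.append((u,v.max()+.5))
W=lambda P:np.array([ray("top",p,.025)[:2] for p in P])
for P in(top,bot):
    w=W(P);k=np.polyfit(w[:,1],w[:,0],1);print("edge",k, "at y=-.1:",np.polyval(k,-.1),"res",np.std(np.polyval(k,w[:,1])-w[:,0]))
L=[(np.nonzero(m[v])[0].min()-.5,v) for v in range(186,222,2)];w=W(L);k=np.polyfit(w[:,0],w[:,1],1);print("end y(x)",k,np.polyval(k,.5))
```

```text
knob [343.5 207. ] [342 204   5   6  14] [ 0.56772253 -0.10772438  0.075     ]
knobS [207.80952381 244.58095238] [204 238   9  14 105] [ 0.57945228 -0.11851293  0.0575    ]
cradle [237.84294872 210.88621795] [ 221  189   34   45 1248] ((237.44259643554688, 210.8688507080078), (42.913944244384766, 30.238941192626953), 84.80557250976562) [0.55722701 0.19689199 0.03      ]
[[0.6157, 0.2476], [0.6243, 0.1593], [0.4991, 0.1465], [0.4905, 0.2343]]
edge [0.05681359 0.64549447] at y=-.1: 0.63981310668294 res 0.0008094005987947265
edge [0.05564549 0.5135834 ] at y=-.1: 0.5080188525863297 res 0.0008070262784257932
end y(x) [-0.06099536  0.06097368] 0.03047599954513484
```

```bash
python3 -m creep '[[[0,0,0],8,0],[[0,0,0],8,0],[[0,0,0],8,0],[[0,0,0],8,0],[[0,0,0],8,0]]' >/dev/null; python3 -m creep '[[[0,0,0],8,0],[[0,0,0],8,0],[[0,0,0],8,0],[[0,0,0],8,0],[[0,0,0],8,0]]'; python3 -m creep '[[[-38,28,0],0,0],[[-38,28,0],0,0],[[-38,28,0],0,0],[[-38,28,0],0,0],[[-38,28,0],0,0]]'
```

```text
clock: 1.1
eef_pos: [0.1291, 0.5598, 0.2267]
orientation: [0.727, 0.686, -0.001, 0.0]
wrist_force: [-0.1, -0.2, 0.4]
gripper_width: 0.094
grip_force: 0.0
clock: 1.6
eef_pos: [0.2595, 0.3614, 0.227]
orientation: [0.725, 0.689, -0.0, 0.0]
wrist_force: [2.1, -0.1, 0.6]
gripper_width: 0.0938
grip_force: 0.0
```

```bash
python3 -m creep '[[[-38,28,0],0,0],[[-38,28,0],0,0],[[-38,28,0],0,0],[[-38,28,0],0,0],[[-38,28,0],0,0]]'>/dev/null; python3 -m creep '[[[-38,28,0],0,0],[[-38,28,0],0,0],[[-30,22,0],0,0],[[0,0,0],0,0],[[0,0,0],0,0]]'
cat >> h.py <<'E'
def rel(x,y):
    s=get_state();M=Ro.from_quat(s["orientation"]).as_matrix();d=np.array([x,y,s["eef_pos"][2]])-s["eef_pos"]
    print("tcp",s["eef_pos"].round(4),"tool y deg",np.degrees(np.arctan2(M[1,1],M[0,1])).round(2),"shift mm",(M.T@d*1e3).round(1))
E
python3 -c "
from h import *
rel(.5725,-.1165);save('top','top1');print(get_state()['q'])"
```

```text
clock: 2.6
eef_pos: [0.461, 0.0559, 0.2268]
orientation: [0.726, 0.688, -0.0, -0.001]
wrist_force: [-0.2, 0.8, -0.0]
gripper_width: 0.0936
grip_force: 0.0
tcp [0.461  0.0559 0.2268] tool y deg -3.11 shift mm [-166.1  120.7   -0.3]
[-6.48657970e-02 -3.22410101e-02  1.80152899e+00  5.79638434e-04
  1.37408529e+00 -1.23966244e-02]
```

```bash
python3 -m creep '[[[-41,30,0],0,0],[[-41,30,0],0,0],[[-41,30,0],0,0],[[-31,22,0],0,0],[[0,0,0],0,0]]'
python3 - <<'E'
from h import *
for cam,box in(("top",(338,196,356,216)),("scene",(198,228,220,256))):
    im=cv2.imread(f"pics/{cam}0.png").max(2);x0,y0,x1,y1=box;sub=im[y0:y1,x0:x1]
    m=(sub<120).astype(np.uint8);n,l,s,c=cv2.connectedComponentsWithStats(m);i=1+s[1:,4].argmax();print(cam,c[i]+[x0,y0],s[i]+[x0,y0,0,0,0],im[198:216:2,338:356:1].tolist() if cam=="top" else "")
for x,y in((.5725,-.1165),(.570,-.1165)):
  for z in(.035,.08):print(x,z,proj("top",[x,y,z]).round(1),proj("scene",[x,y,z]).round(1))
rel(.5725,-.1165)
E
```

```text
clock: 3.15
eef_pos: [0.5654, -0.1034, 0.2271]
orientation: [0.726, 0.688, -0.0, 0.001]
wrist_force: [0.1, 0.2, 0.8]
gripper_width: 0.0941
grip_force: 0.0
top [345.93939394 205.86363636] [342 202   9   9  66] [[172, 155, 152, 170, 170, 172, 173, 173, 174, 173, 173, 169, 171, 170, 160, 154, 164, 171], [170, 154, 149, 171, 172, 175, 172, 169, 168, 166, 171, 170, 169, 147, 106, 103, 140, 169], [172, 155, 152, 173, 169, 156, 125, 97, 93, 91, 87, 106, 142, 169, 166, 165, 170, 170], [172, 159, 158, 148, 110, 73, 77, 87, 84, 80, 79, 82, 101, 142, 167, 173, 172, 170], [167, 152, 157, 131, 62, 58, 80, 84, 85, 86, 81, 80, 93, 129, 161, 172, 173, 169], [161, 153, 162, 145, 96, 44, 50, 68, 78, 81, 85, 97, 133, 164, 172, 173, 174, 170], [155, 154, 173, 171, 162, 142, 111, 95, 106, 109, 127, 150, 168, 173, 175, 175, 174, 171], [159, 157, 170, 174, 174, 174, 170, 171, 173, 171, 171, 171, 166, 153, 143, 156, 172, 170], [152, 146, 173, 176, 173, 174, 174, 173, 172, 173, 173, 174, 158, 119, 104, 134, 164, 172]]
scene [207.56129032 242.49677419] [203 233  10  19 155] 
0.5725 0.035 [344.9 206.3] [208.1 249.5]
0.5725 0.08 [346.8 205.2] [206.4 235.5]
0.57 0.035 [344.9 207.1] [207.6 248.9]
0.57 0.08 [346.8 206.1] [205.9 234.9]
tcp [ 0.5654 -0.1034  0.2271] tool y deg -3.1 shift mm [-12.7   7.8   0. ]
```

```bash
python3 -m creep '[[[-12,8,0],0,0],[[0,0,40],0,0],[[0,0,40],0,0],[[0,0,40],0,0],[[0,0,20],0,0]]'; python3 -m creep '[[[0,0,12],0,0],[[0,0,10],0,0],[[0,0,0],0,0],[[0,0,0],0,0],[[0,0,0],0,0]]'; python3 -c "
from h import *
rel(.5725,-.1165)"
```

```text
clock: 3.65
eef_pos: [0.5682, -0.1109, 0.0836]
orientation: [0.724, 0.689, -0.001, -0.003]
wrist_force: [-0.9, 0.2, 0.4]
gripper_width: 0.0938
grip_force: 0.0
clock: 4.15
eef_pos: [0.5726, -0.1141, 0.0671]
orientation: [0.725, 0.688, 0.001, 0.001]
wrist_force: [0.2, -0.1, -0.1]
gripper_width: 0.094
grip_force: 0.0
tcp [ 0.5726 -0.1141  0.0671] tool y deg -2.98 shift mm [-2.4  0.1  0. ]
```

```bash
python3 -m creep '[[[-2,0,3],0,0],[[0,0,0],0,1],[[0,0,0],0,1],[[0,0,0],0,1],[[0,0,0],0,1]]'; python3 -m creep '[[[0,0,0],0,1],[[0,0,0],0,1],[[0,0,0],0,1],[[0,0,0],0,1],[[0,0,0],0,1]]'; python3 -c "
from h import *
rel(.5725,-.1165)"
```

```text
clock: 4.65
eef_pos: [0.5712, -0.1158, 0.0625]
orientation: [0.725, 0.688, 0.0, 0.0]
wrist_force: [-0.0, 0.0, 1.2]
gripper_width: 0.0651
grip_force: 0.0
clock: 5.15
eef_pos: [0.5712, -0.1158, 0.0625]
orientation: [0.725, 0.688, -0.0, 0.0]
wrist_force: [0.4, -1.0, -0.4]
gripper_width: 0.0255
grip_force: 0.0
tcp [ 0.5712 -0.1158  0.0625] tool y deg -2.99 shift mm [-0.7  1.4  0. ]
```

```bash
python3 -m creep '[[[0,0,0],0,1],[[0,0,0],0,1],[[0,0,0],0,1]]'
```

```text
clock: 5.45
eef_pos: [0.5712, -0.1158, 0.0624]
orientation: [0.725, 0.688, 0.0, 0.0]
wrist_force: [0.4, 0.2, -0.5]
gripper_width: 0.0234
grip_force: 30.0
```

```bash
python3 -m creep '[[[0,2,0],1.5,1],[[0,1,0],1,1],[[0,1,0],1,1],[[0,0,0],0,1]]';python3 -m creep '[[[0,1,0],1,1],[[0,1,0],1,1],[[0,0,0],0,1]]'
```

```text
clock: 5.85
eef_pos: [0.5754, -0.1164, 0.0625]
orientation: [0.746, 0.666, -0.0, 0.0]
wrist_force: [1.3, -2.2, -0.2]
gripper_width: 0.0233
grip_force: 30.0
clock: 6.15
eef_pos: [0.5765, -0.1163, 0.0625]
orientation: [0.758, 0.653, -0.001, -0.001]
wrist_force: [-3.5, 0.3, 2.4]
gripper_width: 0.0235
grip_force: 30.0
```

```bash
python3 -m creep '[[[0,1,0],1,1],[[0,1,0],1,1],[[0,0,0],0,1]]';python3 -m creep '[[[0,1,0],1,1],[[0,0.5,0],0.5,1],[[0,0,0],0,1]]'
```

```text
clock: 6.45
eef_pos: [0.5774, -0.1165, 0.0625]
orientation: [0.769, 0.639, -0.001, -0.002]
wrist_force: [-7.0, -1.0, 6.6]
gripper_width: 0.0233
grip_force: 30.0
clock: 6.75
eef_pos: [0.5775, -0.1167, 0.0625]
orientation: [0.777, 0.629, -0.003, -0.003]
wrist_force: [-10.8, -1.1, 9.4]
gripper_width: 0.0236
grip_force: 30.0
```

```bash
python3 -m creep '[[[0,1.5,0],0,1],[[0,1.5,0],0,1],[[0,0,0],0,1]]';python3 -m creep '[[[0,1.5,0],0,1],[[0,1.5,0],0,1],[[0,0,0],0,1]]'
```

```text
clock: 7.05
eef_pos: [0.5779, -0.1168, 0.0625]
orientation: [0.777, 0.629, -0.005, -0.005]
wrist_force: [-17.5, 0.3, 15.7]
gripper_width: 0.0233
grip_force: 30.0
clock: 7.35
eef_pos: [0.5783, -0.1169, 0.0625]
orientation: [0.777, 0.629, -0.006, -0.007]
wrist_force: [-24.5, 1.0, 23.0]
gripper_width: 0.0239
grip_force: 30.0
```

```bash
python3 -m creep '[[[0,1.5,0],0,1],[[0,1.5,0],0,1],[[0,0,0],0,1],[[0,0,0],0,1]]';python3 -c "
from h import *
save('top','t2');save('scene','s2')
a=cv2.imread('pics/s2.png')[195:305,115:300];cv2.imwrite('pics/c2.png',cv2.resize(a,None,fx=4,fy=4,interpolation=2))"
```

```text
clock: 7.75
eef_pos: [0.5787, -0.1169, 0.0625]
orientation: [0.777, 0.629, -0.008, -0.01]
wrist_force: [-30.1, 2.7, 27.5]
gripper_width: 0.0237
grip_force: 30.1
```

View pics/c2.png

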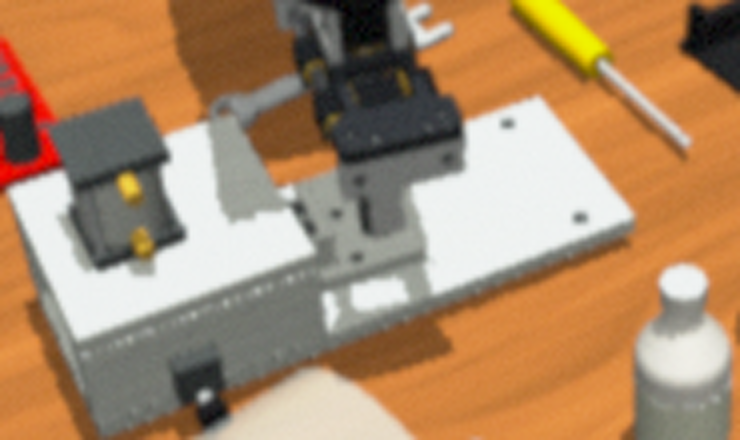

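The scene crop shows the pads on the knob at about (380, 205) in the crop, with the fingertips clear of the plate and nothing else touching. I'll swing to the other side to find the middle.

```bash
python3 -m creep '[[[0,-3,0],0,1],[[0,-3,0],0,1],[[0,-3,0],-1.5,1],[[0,-2,0],-2,1],[[0,0,0],0,1]]';python3 -m creep '[[[0,-2,0],-2,1],[[0,-2,0],-2,1],[[0,-2,0],-1.5,1],[[0,0,0],0,1]]';python3 -m creep '[[[0,-2,0],-2,1],[[0,-2,0],-2,1],[[0,0,0],0,1]]'
```

```text
clock: 8.35
eef_pos: [0.5773, -0.1164, 0.0624]
orientation: [0.758, 0.652, -0.001, -0.001]
wrist_force: [-6.1, -1.4, 6.8]
gripper_width: 0.0234
grip_force: 30.0
clock: 8.75
eef_pos: [0.5726, -0.1156, 0.0624]
orientation: [0.726, 0.688, 0.0, -0.0]
wrist_force: [-2.9, 0.5, 1.5]
gripper_width: 0.024
grip_force: 30.0
clock: 9.05
eef_pos: [0.5692, -0.1154, 0.0625]
orientation: [0.701, 0.713, 0.001, 0.0]
wrist_force: [0.1, 1.2, 0.6]
gripper_width: 0.0232
grip_force: 30.0
```

```bash
python3 -m creep '[[[0,-1.5,0],-1.5,1],[[0,-1.5,0],-1,1],[[0,0,0],0,1]]';python3 -m creep '[[[0,-1.5,0],-1,1],[[0,-1.5,0],-1,1],[[0,0,0],0,1]]';python3 -m creep '[[[0,-1.5,0],-1,1],[[0,-1.5,0],0,1],[[0,0,0],0,1]]'
```

```text
clock: 9.35
eef_pos: [0.5673, -0.1153, 0.0626]
orientation: [0.685, 0.728, 0.002, 0.001]
wrist_force: [4.6, 2.8, -2.7]
gripper_width: 0.0237
grip_force: 30.0
clock: 9.65
eef_pos: [0.5661, -0.1151, 0.063]
orientation: [0.672, 0.74, 0.003, 0.003]
wrist_force: [7.8, 4.3, -5.4]
gripper_width: 0.0237
grip_force: 30.0
clock: 9.95
eef_pos: [0.5649, -0.1152, 0.0636]
orientation: [0.666, 0.746, 0.005, 0.004]
wrist_force: [11.1, 5.1, -5.5]
gripper_width: 0.0234
grip_force: 30.0
```

```bash
python3 -m creep '[[[0,-1.5,0.5],0,1],[[0,-1.5,0],0,1],[[0,0,0],0,1]]';python3 -m creep '[[[0,-1.5,0.5],0,1],[[0,-1.5,0],0,1],[[0,0,0],0,1]]';python3 -m creep '[[[0,-1.5,0],0,1],[[0,-1.5,0],0,1],[[0,0,0],0,1]]'
```

```text
clock: 10.25
eef_pos: [0.564, -0.1155, 0.0638]
orientation: [0.666, 0.746, 0.006, 0.006]
wrist_force: [14.3, 5.7, -5.7]
gripper_width: 0.0237
grip_force: 30.0
clock: 10.55
eef_pos: [0.5629, -0.1158, 0.0642]
orientation: [0.666, 0.746, 0.007, 0.008]
wrist_force: [17.6, 6.3, -5.9]
gripper_width: 0.0237
grip_force: 30.0
clock: 10.85
eef_pos: [0.5611, -0.1164, 0.0648]
orientation: [0.666, 0.746, 0.008, 0.009]
wrist_force: [18.9, 7.2, -5.8]
gripper_width: 0.0234
grip_force: 30.0
```

```bash
python3 -m creep '[[[0,-1.5,0],0,1],[[0,0,0],0,1],[[0,3,0],0,1],[[0,3,0],0,1],[[0,3,0],0,1]]';python3 -m creep '[[[0,3,0],2,1],[[0,3,0],2,1],[[0,3,0],2,1],[[0,3,0],2,1],[[0,0,0],0,1]]';python3 -m creep '[[[0,3,0],2,1],[[0,3,0],2,1],[[0,2,0],2,1],[[0,0,0],0,1]]'
```

```text
clock: 11.35
eef_pos: [0.5617, -0.1167, 0.0629]
orientation: [0.665, 0.747, 0.002, 0.003]
wrist_force: [3.3, 2.0, -1.9]
gripper_width: 0.0235
grip_force: 30.0
clock: 11.85
eef_pos: [0.571, -0.1168, 0.0625]
orientation: [0.715, 0.699, -0.0, 0.001]
wrist_force: [-0.1, -1.1, 5.6]
gripper_width: 0.0233
grip_force: 30.0
clock: 12.25
eef_pos: [0.5781, -0.1163, 0.0625]
orientation: [0.752, 0.659, -0.0, 0.0]
wrist_force: [-2.1, 1.0, 7.2]
gripper_width: 0.0236
grip_force: 30.0
```

```bash
python3 -m creep '[[[0,2,-1],1.5,1],[[0,2,0],1,1],[[0,0,0],0,1]]';python3 -m creep '[[[0,2,-0.5],0,1],[[0,2,-0.5],0,1],[[0,0,0],0,1]]';python3 -m creep '[[[0,2,-0.5],0,1],[[0,2,-0.5],0,1],[[0,0,0],0,1]]'
```

```text
clock: 12.55
eef_pos: [0.5797, -0.1163, 0.0625]
orientation: [0.766, 0.643, -0.002, -0.002]
wrist_force: [-7.7, 2.2, 9.4]
gripper_width: 0.0237
grip_force: 30.0
clock: 12.85
eef_pos: [0.5805, -0.1162, 0.0627]
orientation: [0.766, 0.643, -0.004, -0.005]
wrist_force: [-14.1, 2.0, 14.2]
gripper_width: 0.023
grip_force: 30.0
clock: 13.15
eef_pos: [0.581, -0.1162, 0.0629]
orientation: [0.766, 0.643, -0.007, -0.008]
wrist_force: [-21.5, 3.5, 16.8]
gripper_width: 0.0237
grip_force: 30.0
```

```bash
python3 -m creep '[[[0,2,-1],0,1],[[0,2,-1],0,1],[[0,0,0],0,1]]';python3 -m creep '[[[0,2,-1],0,1],[[0,2,-1],0,1],[[0,0,0],0,1]]'
```

```text
clock: 13.45
eef_pos: [0.5816, -0.1162, 0.0631]
orientation: [0.766, 0.643, -0.009, -0.012]
wrist_force: [-25.8, 4.1, 15.3]
gripper_width: 0.0232
grip_force: 30.0
clock: 13.75
eef_pos: [0.5821, -0.1163, 0.0634]
orientation: [0.766, 0.643, -0.012, -0.015]
wrist_force: [-29.3, 3.1, 14.8]
gripper_width: 0.0237
grip_force: 30.0
```

```bash
python3 -m creep '[[[0,-3,1],0,1],[[0,-3,1],0,1],[[0,-3,1],-1,1],[[0,-3,1],-2,1],[[0,-3,0],-2,1]]';python3 -m creep '[[[0,-3,0],-2,1],[[0,-2,0],0,1],[[0,0,0],0,1],[[0,0,0],0,1]]'; python3 -c "
from h import *
rel(.572,-.1158)"
```

```text
clock: 14.25
eef_pos: [0.5793, -0.1157, 0.0627]
orientation: [0.737, 0.676, -0.002, -0.004]
wrist_force: [-4.6, 1.1, 0.3]
gripper_width: 0.0235
grip_force: 30.0
clock: 14.65
eef_pos: [0.5768, -0.1163, 0.0631]
orientation: [0.726, 0.688, -0.001, -0.002]
wrist_force: [-2.0, -0.2, -5.2]
gripper_width: 0.0234
grip_force: 30.0
tcp [ 0.5768 -0.1163  0.0631] tool y deg -3.03 shift mm [ 0.3 -4.8  0. ]
```

```bash
python3 -m creep '[[[0,-3,0],0,1],[[0,-2,0],0,1],[[0,0,0],0,1]]';python3 -m creep '[[[2,0,0],0,1],[[2,0,0],0,1],[[2,0,0],0,1],[[0,0,0],0,1]]'
```

```text
clock: 14.95
eef_pos: [0.5739, -0.1167, 0.0648]
orientation: [0.725, 0.688, 0.001, 0.001]
wrist_force: [1.3, 0.0, -6.2]
gripper_width: 0.0235
grip_force: 30.0
clock: 15.35
eef_pos: [0.574, -0.1125, 0.0648]
orientation: [0.725, 0.689, -0.001, 0.002]
wrist_force: [2.0, -6.3, -6.1]
gripper_width: 0.0231
grip_force: 30.0
```

```bash
python3 -m creep '[[[2,0,0.5],0,1],[[2,0,0.5],0,1],[[0,-0.5,0],0,1],[[0,0,0],0,1]]';python3 -m creep '[[[2,0,0],0,1],[[2,0,0],0,1],[[0,0,0],0,1],[[0,0,0],0,1]]'
```

```text
clock: 15.75
eef_pos: [0.5738, -0.1118, 0.0639]
orientation: [0.725, 0.689, -0.003, 0.004]
wrist_force: [0.7, -13.8, -8.0]
gripper_width: 0.0233
grip_force: 30.0
clock: 16.15
eef_pos: [0.5718, -0.1097, 0.0631]
orientation: [0.725, 0.689, -0.005, 0.003]
wrist_force: [-2.9, -20.5, -8.9]
gripper_width: 0.0235
grip_force: 30.0
```

```bash
python3 -m creep '[[[-4,0,0],0,1],[[-4,0,0],0,1],[[-4,0,0],0,1],[[0,0,0],0,1]]';python3 -m creep '[[[0,-3,0],-2,1],[[0,-3,0],-2.5,1],[[0,-2,0],-2,1],[[0,0,0],0,1]]';python3 -m creep '[[[0,-2,1],-1,1],[[0,-2,1],-1,1],[[0,0,0],0,1]]';python3 -m creep '[[[0,-2,1],0,1],[[0,-2,1],0,1],[[0,0,0],0,1]]'
```

```text
clock: 16.55
eef_pos: [0.5723, -0.1143, 0.0632]
orientation: [0.726, 0.688, -0.0, -0.001]
wrist_force: [0.4, 0.7, -5.4]
gripper_width: 0.0233
grip_force: 30.0
clock: 16.95
eef_pos: [0.5643, -0.1136, 0.0633]
orientation: [0.685, 0.729, -0.0, -0.0]
wrist_force: [0.6, 0.9, -5.4]
gripper_width: 0.0234
grip_force: 30.0
clock: 17.25
eef_pos: [0.562, -0.1146, 0.0626]
orientation: [0.672, 0.74, 0.001, 0.001]
wrist_force: [1.9, 1.0, -0.0]
gripper_width: 0.0235
grip_force: 30.0
clock: 17.55
eef_pos: [0.5615, -0.1149, 0.0628]
orientation: [0.673, 0.74, 0.003, 0.004]
wrist_force: [6.7, 5.0, 4.7]
gripper_width: 0.0238
grip_force: 30.0
```

```bash
python3 -m creep '[[[0,-2,0],0,1],[[0,-2,0],0,1],[[0,0,0],0,1]]';python3 -m creep '[[[0,4,0],0,1],[[0,4,0],0,1],[[0,3,0],2,1],[[0,3,0],3,1],[[0,0,0],0,1]]';python3 -m creep '[[[0,3,0],3,1],[[0,3,0],3,1],[[0,3,0],2,1],[[0,3,0],3,1],[[0,0,0],0,1]]';python3 -m creep '[[[0,2,0],1,1],[[0,2,0],1,1],[[0,0,0],0,1]]'
```

```text
clock: 17.85
eef_pos: [0.5607, -0.115, 0.0631]
orientation: [0.673, 0.74, 0.006, 0.007]
wrist_force: [14.3, 6.7, -1.1]
gripper_width: 0.0233
grip_force: 30.0
clock: 18.35
eef_pos: [0.5679, -0.1152, 0.0624]
orientation: [0.704, 0.71, -0.0, 0.001]
wrist_force: [-2.4, 0.5, 11.3]
gripper_width: 0.0235
grip_force: 30.0
clock: 18.85
eef_pos: [0.5787, -0.1154, 0.0623]
orientation: [0.769, 0.639, -0.001, 0.0]
wrist_force: [-6.0, 2.0, 12.4]
gripper_width: 0.0233
grip_force: 30.0
clock: 19.15
eef_pos: [0.5797, -0.1155, 0.0623]
orientation: [0.78, 0.626, -0.003, -0.002]
wrist_force: [-13.5, 3.2, 20.3]
gripper_width: 0.0235
grip_force: 30.0
```

```bash
python3 -m creep '[[[0,2,-2],0,1],[[0,2,-2],0,1],[[0,2,-1],0,1],[[0,0,0],0,1]]';python3 -m creep '[[[0,2,-1],0,1],[[0,2,-1],0,1],[[0,2,-1],0,1],[[0,0,0],0,1]]'
```

```text
clock: 19.55
eef_pos: [0.5809, -0.1154, 0.0627]
orientation: [0.78, 0.626, -0.006, -0.007]
wrist_force: [-14.4, 2.8, 7.6]
gripper_width: 0.0237
grip_force: 30.0
clock: 19.95
eef_pos: [0.5818, -0.1153, 0.0631]
orientation: [0.78, 0.626, -0.009, -0.012]
wrist_force: [-20.1, 4.2, 6.3]
gripper_width: 0.0237
grip_force: 30.0
```

```bash
python3 -m creep '[[[0,2,-1],0,1],[[0,2,-1],0,1],[[0,2,-1],0,1],[[0,0,0],0,1]]';python3 -m creep '[[[0,2,-1],0,1],[[0,2,-1],0,1],[[0,2,-1],0,1],[[0,0,0],0,1]]'
```

```text
clock: 20.35
eef_pos: [0.5827, -0.1154, 0.0635]
orientation: [0.78, 0.626, -0.013, -0.016]
wrist_force: [-27.3, 4.4, 4.7]
gripper_width: 0.0237
grip_force: 30.0
clock: 20.75
eef_pos: [0.5838, -0.1156, 0.0639]
orientation: [0.779, 0.626, -0.016, -0.021]
wrist_force: [-33.0, 3.9, 3.2]
gripper_width: 0.0236
grip_force: 30.0
```

```bash
python3 -m creep '[[[0,-5,2],0,1],[[0,-5,2],0,1],[[0,-5,2],-2,1],[[0,-5,2],-2,1],[[0,-3,0],-3,1]]';python3 -m creep '[[[0,-3,0],-2,1],[[0,-2,0],0,1],[[0,0,0],0,1],[[0,0,0],0,1]]'; python3 -c "
from h import *
rel(.5725,-.1158)"
```

```text
clock: 21.25
eef_pos: [0.5788, -0.1153, 0.0629]
orientation: [0.74, 0.673, -0.003, -0.004]
wrist_force: [-3.8, -0.2, -5.7]
gripper_width: 0.0237
grip_force: 30.0
clock: 21.65
eef_pos: [0.5767, -0.1153, 0.0643]
orientation: [0.729, 0.685, -0.001, -0.002]
wrist_force: [-2.7, 1.5, -6.0]
gripper_width: 0.0237
grip_force: 30.0
tcp [ 0.5767 -0.1153  0.0643] tool y deg -3.55 shift mm [-0.7 -4.2  0. ]
```

```bash
python3 -m creep '[[[0,-3,1],-0.5,1],[[0,-2.5,1],0,1],[[0,0,0],0,1]]';python3 -m creep '[[[2,0,0],0,1],[[2,0,0],0,1],[[2,0,0],0,1],[[2,0,0],0,1],[[0,0,0],0,1]]';python3 -m creep '[[[2,0,0],0,1],[[2,0,0],0,1],[[0,0,0],0,1]]'
```

```text
clock: 21.95
eef_pos: [0.5741, -0.1153, 0.0641]
orientation: [0.725, 0.688, 0.001, 0.001]
wrist_force: [-0.1, 3.1, -6.2]
gripper_width: 0.0238
grip_force: 30.0
clock: 22.45
eef_pos: [0.5735, -0.1105, 0.0635]
orientation: [0.725, 0.689, -0.002, 0.002]
wrist_force: [-1.2, -7.3, -7.3]
gripper_width: 0.0232
grip_force: 30.0
clock: 22.75
eef_pos: [0.5729, -0.1093, 0.0633]
orientation: [0.725, 0.689, -0.004, 0.003]
wrist_force: [-1.6, -14.8, -8.6]
gripper_width: 0.0234
grip_force: 30.0
```

```bash
python3 -c "
from h import *
save('top','t3');save('scene','s3')
a=cv2.imread('pics/s3.png')[215:285,150:250];a0=cv2.imread('pics/scene0.png')[215:285,150:250];t=cv2.imread('pics/t3.png')[180:240,310:410]
f=lambda a,w:cv2.resize(a,None,fx=w/a.shape[1],fy=w/a.shape[1],interpolation=2)
A=np.hstack([f(a0,398),f(a,398)]);T=f(t,500);T=cv2.copyMakeBorder(T,0,0,0,796-500,0)
cv2.imwrite('pics/c3.png',np.vstack([A,T]))"
```

```text
(no output)
```

View pics/c3.png

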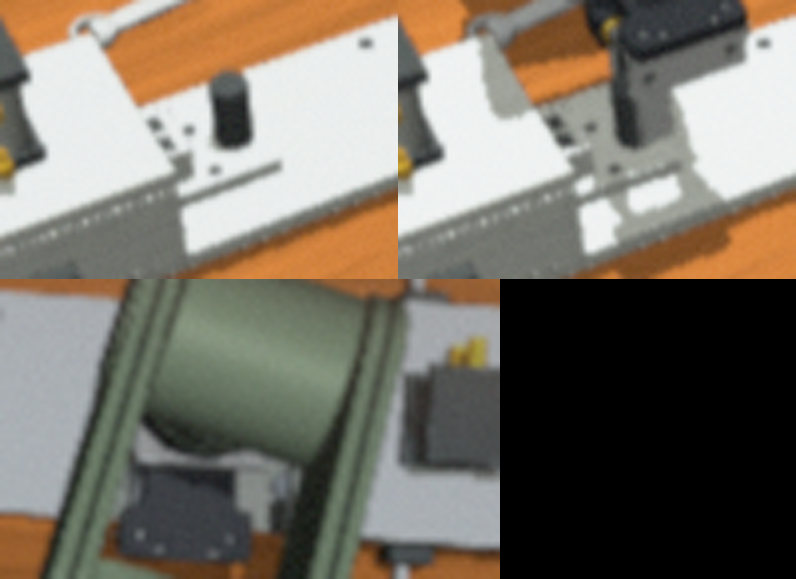

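The plate's edge moved only about 1 px (2 mm) towards the shelf end, while the TCP moved about 7 mm. The pads slid along the knob and a tongue still holds, so I'll regrip centred and a little lower, then rock again.

```bash
python3 -m creep '[[[-4,0,0],0,0.6],[[-4,0,0],0,0.6],[[-4,0,0],0,0.6],[[0,0,0],0,0.6]]'; python3 -c "
from h import *
rel(.5725,-.1155)"
```

```text
clock: 23.25
eef_pos: [0.5738, -0.116, 0.0643]
orientation: [0.725, 0.688, 0.0, 0.001]
wrist_force: [-0.1, 0.4, -0.4]
gripper_width: 0.0375
grip_force: 0.0
tcp [ 0.5738 -0.116   0.0643] tool y deg -3.0 shift mm [ 0.5 -1.3 -0. ]
```

```bash
python3 -m creep '[[[1,-1,3],0,0.6],[[0,0,0],0,0.6],[[0,0,0],0,1],[[0,0,0],0,1],[[0,0,0],0,1]]';python3 -m creep '[[[0,2,0],1.5,1],[[0,2,0],1.5,1],[[0,2,0],2,1],[[0,0,0],0,1]]';python3 -m creep '[[[0,1.5,0],1,1],[[0,1.5,0],1,1],[[0,0,0],0,1]]'
```

```text
clock: 23.75
eef_pos: [0.5722, -0.1143, 0.0604]
orientation: [0.725, 0.688, 0.0, 0.0]
wrist_force: [0.7, 0.7, 0.0]
gripper_width: 0.0237
grip_force: 30.0
clock: 24.15
eef_pos: [0.5778, -0.1158, 0.0604]
orientation: [0.755, 0.656, -0.001, 0.0]
wrist_force: [-1.7, -3.6, 0.8]
gripper_width: 0.0237
grip_force: 30.0
clock: 24.45
eef_pos: [0.5785, -0.1155, 0.0605]
orientation: [0.766, 0.643, -0.002, -0.002]
wrist_force: [-8.6, -2.0, 5.9]
gripper_width: 0.0234
grip_force: 30.0
```

```bash
python3 -m creep '[[[-2,2,-1],0,1],[[-1,2,-1],0,1],[[0,2,-1],0,1],[[0,0,0],0,1]]';python3 -m creep '[[[0,3,-1],0,1],[[0,3,-1],0,1],[[0,3,-1],0,1],[[0,0,0],0,1]]';python3 -m creep '[[[0,3,-1],0,1],[[0,3,-1],0,1],[[0,0,0],0,1],[[0,0,0],0,1]]'
```

```text
clock: 24.85
eef_pos: [0.58, -0.1166, 0.0609]
orientation: [0.766, 0.642, -0.004, -0.007]
wrist_force: [-10.6, 3.3, 4.0]
gripper_width: 0.0237
grip_force: 30.0
clock: 25.25
eef_pos: [0.5813, -0.1167, 0.0613]
orientation: [0.766, 0.642, -0.009, -0.014]
wrist_force: [-24.5, 3.3, 7.9]
gripper_width: 0.024
grip_force: 30.0
clock: 25.65
eef_pos: [0.5822, -0.1168, 0.0616]
orientation: [0.766, 0.642, -0.013, -0.019]
wrist_force: [-32.8, 4.1, 10.7]
gripper_width: 0.0233
grip_force: 30.0
```

```bash
python3 -m creep '[[[0,-6,2],0,1],[[0,-6,2],0,1],[[0,-5,2],-1,1],[[0,-4,2],-3,1],[[0,-4,0],-3,1]]';python3 -m creep '[[[0,-4,0],0,1],[[0,-2,0],0,1],[[0,0,0],0,1],[[0,0,0],0,1]]'; python3 -c "
from h import *
rel(.571,-.1158);print(get_state()['wrist_force'])"
```

```text
clock: 26.15
eef_pos: [0.5757, -0.1169, 0.0603]
orientation: [0.725, 0.688, 0.0, -0.001]
wrist_force: [0.2, 0.2, -0.3]
gripper_width: 0.0236
grip_force: 30.0
clock: 26.55
eef_pos: [0.5722, -0.117, 0.0605]
orientation: [0.726, 0.688, 0.002, 0.001]
wrist_force: [5.1, 2.3, -3.6]
gripper_width: 0.0234
grip_force: 30.0
tcp [ 0.5722 -0.117   0.0605] tool y deg -3.07 shift mm [ 1.1 -1.3 -0. ]
[ 5.14469503  2.25380852 -3.59653015]
```

```bash
python3 -m creep '[[[3,0,0],0,1],[[3,0,0],0,1],[[2,0,0],0,1],[[0,0,0],0,1]]';python3 -m creep '[[[0,-1,0],0,1],[[0,-1,0],0,1],[[1,-1,0],0,1],[[0,0,0],0,1]]'
```

```text
clock: 26.95
eef_pos: [0.5718, -0.1116, 0.0605]
orientation: [0.725, 0.688, -0.001, 0.002]
wrist_force: [3.3, -6.1, -6.4]
gripper_width: 0.0235
grip_force: 30.0
clock: 27.35
eef_pos: [0.5688, -0.1089, 0.0605]
orientation: [0.725, 0.688, 0.0, 0.001]
wrist_force: [4.4, -1.1, -3.6]
gripper_width: 0.0235
grip_force: 30.0
```

```bash
python3 -m creep '[[[3,0,0],0,1],[[3,0,0],0,1],[[0,0,0],0,1]]';python3 -m creep '[[[2,-1,0],0,1],[[0,-1,0],0,1],[[0,0,0],0,1]]'
```

```text
clock: 27.65
eef_pos: [0.5683, -0.1017, 0.0604]
orientation: [0.725, 0.688, 0.0, -0.0]
wrist_force: [4.9, 1.5, -4.0]
gripper_width: 0.0238
grip_force: 30.0
clock: 27.95
eef_pos: [0.5677, -0.1009, 0.0608]
orientation: [0.726, 0.688, 0.001, 0.002]
wrist_force: [6.9, -2.2, -5.9]
gripper_width: 0.0236
grip_force: 30.0
```

```bash
python3 -m creep '[[[5,1,0],0,1],[[8,1,0],0,1],[[8,0,0],0,1],[[8,0,0],0,1],[[0,0,0],0,1]]'; python3 -c "
from h import *
save('scene','s4');a=cv2.imread('pics/s4.png')[205:285,150:270];cv2.imwrite('pics/c4.png',cv2.resize(a,None,fx=5,fy=5,interpolation=2))"
```

```text
clock: 28.45
eef_pos: [0.569, -0.0696, 0.0603]
orientation: [0.725, 0.689, -0.0, -0.001]
wrist_force: [-0.2, 1.9, -0.3]
gripper_width: 0.0237
grip_force: 30.0
```

View pics/c4.png

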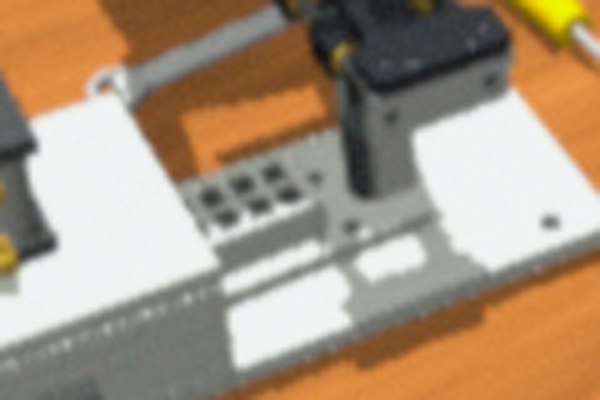

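The crop shows six pockets of the block already outside the mouth, so the plate is loose and sliding. I'll draw it the rest of the way out.

```bash
python3 -m creep '[[[10,0,0],0,1],[[10,0,0],0,1],[[10,0,0],0,1],[[10,1,0],0,1],[[10,1,0],0,1]]'; python3 -m creep '[[[8,0,0],0,1],[[7,0,0],0,1],[[3,0,0],0,1],[[0,0,0],0,1],[[0,0,0],0,1]]'
```

```text
clock: 29.0
eef_pos: [0.5742, -0.0209, 0.0603]
orientation: [0.725, 0.688, -0.0, -0.0]
wrist_force: [0.3, -2.0, -2.6]
gripper_width: 0.0235
grip_force: 30.0
clock: 29.5
eef_pos: [0.5753, -0.0034, 0.0603]
orientation: [0.725, 0.688, 0.0, -0.0]
wrist_force: [-0.6, 0.8, -1.4]
gripper_width: 0.0233
grip_force: 30.0
```

```bash
python3 -m creep '[[[0,0,0],0,0],[[0,0,0],0,0],[[0,0,0],0,0],[[0,0,0],0,0],[[0,0,0],0,0]]'; python3 -m creep '[[[0,0,-20],0,0],[[0,0,-45],0,0],[[0,0,-45],0,0],[[0,0,-20],0,0],[[30,0,0],0,0]]'; python3 -m creep '[[[45,0,0],0,0],[[45,0,0],0,0],[[45,0,0],0,0],[[0,0,0],0,0]]'; python3 -c "
from h import *
save('scene','s5');save('top','t5');a=cv2.imread('pics/s5.png')[195:305,125:285];b=cv2.imread('pics/t5.png')[170:250,215:425]
f=lambda a,s:cv2.resize(a,s,interpolation=2)
cv2.imwrite('pics/c5.png',np.vstack([f(a,(436,300)) if 0 else cv2.copyMakeBorder(f(a,(420,289)),0,0,0,378,0),f(b,(798,304))]))"
```

```text
clock: 30.0
eef_pos: [0.5756, -0.0041, 0.0606]
orientation: [0.725, 0.688, 0.0, 0.0]
wrist_force: [0.0, 1.1, 0.6]
gripper_width: 0.0601
grip_force: 0.0
clock: 30.5
eef_pos: [0.5806, 0.0234, 0.1959]
orientation: [0.727, 0.687, 0.003, 0.004]
wrist_force: [0.3, 0.2, 0.9]
gripper_width: 0.0935
grip_force: 0.0
clock: 30.9
eef_pos: [0.5836, 0.166, 0.1905]
orientation: [0.723, 0.691, 0.001, -0.001]
wrist_force: [-0.8, -1.1, 0.1]
gripper_width: 0.094
grip_force: 0.0
```

View pics/c5.png

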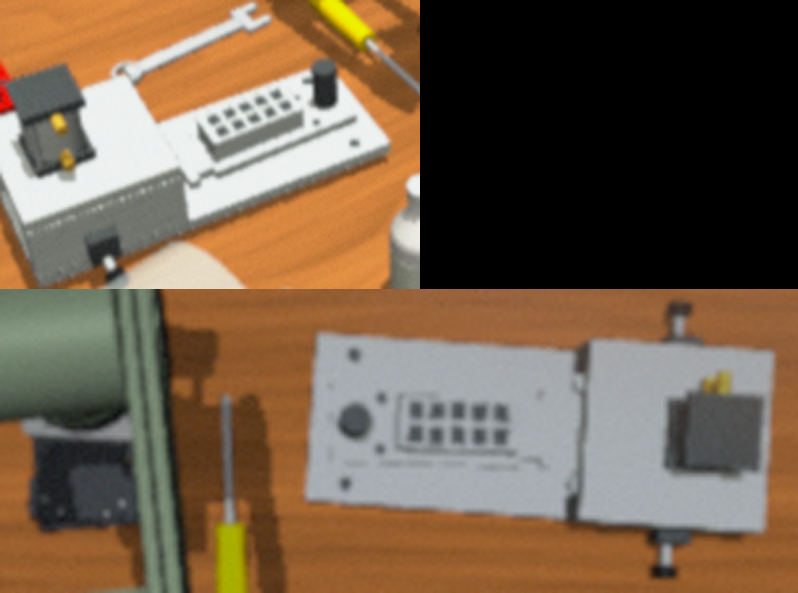

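The plate is fully out on the shelf: the knob is at about (308, 205) in the top view and the pockets at (323–349, 200–210). I'll measure the block centre and yaw.

Run:
```python
from h import *
im=cv2.imread("pics/t5.png").max(2)
def cen(x0,y0,x1,y1,th):
    w=np.clip(th-im[y0:y1,x0:x1].astype(float),0,None);v,u=np.mgrid[y0:y1,x0:x1];return np.array([(w*u).sum(),(w*v).sum()])/w.sum()
k=cen(302,199,313,211,130);p=cen(322,197,351,213,125)
l=cen(322,197,329,213,125);r=cen(344,197,351,213,125)
K=ray("top",k,.0575);P=ray("top",p,.059);L=ray("top",l,.059);R=ray("top",r,.059)
print(k,p,K,P,"KP",np.linalg.norm((P-K)[:2]))
for d in(P-K,R-L):print(np.degrees(np.arctan2(d[1],d[0])))
d=(P-K)[:2];d/=np.linalg.norm(d);B=P[:2];O=B-.01*d
print("knob scene",proj("scene",K),"block scene",proj("scene",P),"origin",O);rel(*O)
```

```text
[307.85117187 204.80742187] [335.22511935 204.89900845] [ 0.57446827 -0.00784147  0.0575    ] [ 0.57462057 -0.08598666  0.059     ] KP 0.07814533710967156
-89.88833395398683
-90.39309552856207
knob scene [247.22143791 226.61013159] block scene [219.02481687 237.8845323 ] origin [ 0.57460108 -0.07598668]
tcp [0.5838 0.1616 0.1903] tool y deg -2.86 shift mm [-2.378e+02  2.700e+00  2.000e-01]
```

```bash
python3 -m creep '[[[0,0,0],-3,0],[[-45,-2,0],0,0],[[-45,-2,0],0,0],[[-45,-2,0],0,0],[[-45,-2,0],0,0]]'; python3 -m creep '[[[-45,-1,0],0,0],[[-11,0,0],0,0],[[0,0,40],0,0],[[0,0,40],0,0],[[0,0,0],0,0]]'; python3 -c "
from h import *
rel(.5746,-.0755)"
```

```text
clock: 31.5
eef_pos: [0.5753, -0.0226, 0.1905]
orientation: [0.708, 0.706, -0.0, 0.0]
wrist_force: [-0.3, -0.3, -0.2]
gripper_width: 0.0939
grip_force: 0.0
clock: 32.0
eef_pos: [0.5694, -0.0747, 0.1044]
orientation: [0.708, 0.706, -0.003, -0.006]
wrist_force: [-0.9, 1.3, -0.6]
gripper_width: 0.0938
grip_force: 0.0
tcp [ 0.5694 -0.0747  0.1044] tool y deg -0.1 shift mm [-0.8  5.2 -0.1]
```

```bash
python3 -m creep '[[[0,3,30],0,0],[[0,0,12],0,0],[[0,0,0],0,0],[[0,0,0],0,0]]'; python3 -c "
from h import *
rel(.5746,-.0755)"
```

```text
clock: 32.4
eef_pos: [0.5788, -0.0752, 0.0697]
orientation: [0.707, 0.707, 0.0, 0.001]
wrist_force: [-0.4, -0.5, 0.5]
gripper_width: 0.0938
grip_force: 0.0
tcp [ 0.5788 -0.0752  0.0697] tool y deg 0.01 shift mm [-0.3 -4.2 -0. ]
```

```bash
python3 -m creep '[[[0,-5,8],0,0],[[0,0,1],0,0],[[0,0,0],0,0],[[0,0,0],0,1],[[0,0,0],0,1]]'; python3 -m creep '[[[0,0,0],0,1],[[0,0,0],0,1],[[0,0,0],0,1],[[0,0,0],0,1],[[0,0,0],0,1]]'
```

```text
clock: 32.9
eef_pos: [0.5734, -0.0751, 0.0598]
orientation: [0.707, 0.707, 0.0, 0.0]
wrist_force: [0.4, 0.3, 0.4]
gripper_width: 0.0815
grip_force: 0.0
clock: 33.4
eef_pos: [0.5731, -0.0751, 0.0594]
orientation: [0.707, 0.707, -0.0, 0.0]
wrist_force: [1.2, -1.0, -0.1]
gripper_width: 0.0416
grip_force: 0.0
```

```bash
python3 -m creep '[[[0,0,0],0,1],[[0,0,0],0,1],[[0,0,-4],0,1],[[0,0,-6],0,1],[[0,0,0],0,1]]'; python3 -m creep '[[[0,0,-10],0,1],[[0,0,-20],0,1],[[0,0,-20],0,1],[[0,0,-20],0,1],[[0,0,-10],0,1]]'; python3 -m creep '[[[20,0,0],0,1],[[30,0,0],0,1],[[30,0,0],0,1],[[20,0,0],0,1],[[0,0,0],0,1]]'
```

```text
clock: 33.9
eef_pos: [0.5731, -0.0751, 0.0697]
orientation: [0.707, 0.707, 0.0, 0.0]
wrist_force: [0.4, 0.7, -4.9]
gripper_width: 0.0397
grip_force: 29.9
clock: 34.4
eef_pos: [0.5743, -0.0754, 0.152]
orientation: [0.707, 0.707, 0.001, 0.002]
wrist_force: [-0.3, -0.3, -5.1]
gripper_width: 0.0399
grip_force: 29.9
clock: 34.9
eef_pos: [0.5722, 0.0277, 0.1491]
orientation: [0.706, 0.708, 0.0, -0.001]
wrist_force: [0.1, 0.1, -4.8]
gripper_width: 0.0396
grip_force: 29.9
```

```bash
python3 -m creep '[[[0,0,0],8.4,1],[[0,0,0],8.4,1],[[0,0,0],8.4,1],[[0,0,0],8.4,1],[[0,0,0],8.4,1]]' >/dev/null; python3 -m creep '[[[0,0,0],8.4,1],[[0,0,0],8.4,1],[[0,0,0],8.4,1],[[0,0,0],8.4,1],[[0,0,0],8.4,1]]';  python3 -m creep '[[[0,0,0],0,1],[[0,0,0],0,1]]' >/dev/null; python3 -c "
from h import *
rel(.557,.197);print(get_state()['q'])"
```

```text
clock: 35.9
eef_pos: [0.5727, 0.024, 0.1492]
orientation: [0.999, 0.049, -0.0, 0.0]
wrist_force: [-0.2, 0.1, -5.4]
gripper_width: 0.0397
grip_force: 29.9
tcp [0.5729 0.0244 0.1493] tool y deg -83.85 shift mm [   2.7 -173.3   -0. ]
[-1.08250336e-01  2.78345119e-01  1.62284753e+00 -2.74006889e-04
  1.24090108e+00  1.35530432e+00]
```

```bash
python3 -m creep '[[[0,-30,0],0.4,1],[[1,-40,0],0,1],[[1,-40,0],0,1],[[1,-40,0],0,1],[[0,-23,0],0,1]]'; python3 -m creep '[[[0,0,20],0,1],[[0,0,0],0,1],[[0,0,0],0,1]]'; python3 -c "
from h import *
rel(.557,.197);save('scene','s6');save('top','t6')
a=cv2.imread('pics/s6.png')[150:260,260:400];b=cv2.imread('pics/t6.png')[170:250,200:290]
f=lambda a,s:cv2.resize(a,s,interpolation=2)
cv2.imwrite('pics/c6.png',np.hstack([f(a,(445,350)),f(b,(350,350))]))"
```

```text
clock: 36.6
eef_pos: [0.5584, 0.2001, 0.1494]
orientation: [0.999, 0.051, -0.0, -0.001]
wrist_force: [-0.5, -1.2, -6.1]
gripper_width: 0.0397
grip_force: 29.9
clock: 36.9
eef_pos: [0.5582, 0.1968, 0.1287]
orientation: [0.999, 0.049, -0.001, 0.0]
wrist_force: [0.5, 0.1, -4.6]
gripper_width: 0.0398
grip_force: 29.9
tcp [0.5582 0.1968 0.1287] tool y deg -84.33 shift mm [-1.2 -0.3  0. ]
```

View pics/c6.png

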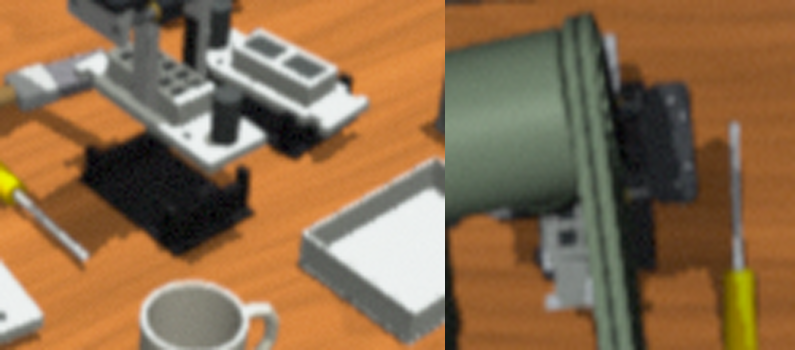

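The crop shows the plate held level above the empty cradle, lined up with it, with the knob towards the mug side. I'll lower to just above the upstands and check.

```bash
python3 -m creep '[[[0,0,20],0,1],[[0,0,15],0,1],[[0,0,6],0,1],[[0,0,0],0,1],[[0,0,0],0,1]]'; python3 -c "
from h import *
rel(.557,.197);save('scene','s7')
a=cv2.imread('pics/s7.png')[165:245,270:370];cv2.imwrite('pics/c7.png',cv2.resize(a,(700,560),interpolation=2))"
```

```text
clock: 37.5
eef_pos: [0.5593, 0.1973, 0.0888]
orientation: [0.999, 0.049, 0.0, -0.0]
wrist_force: [-0.2, 0.1, -5.3]
gripper_width: 0.0398
grip_force: 29.9
tcp [0.5593 0.1973 0.0888] tool y deg -84.41 shift mm [-2.4  0.  -0. ]
```

View pics/c7.png

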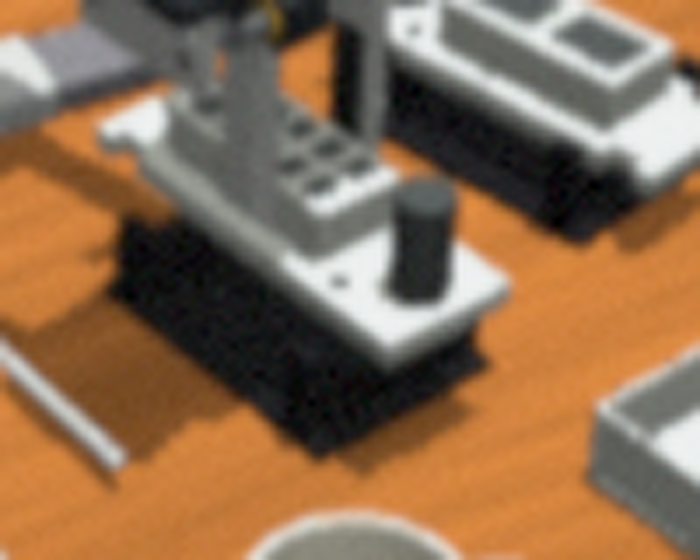

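The plate is level just above the cradle, with its lower near corner at about (325, 217) and the cradle's base corner at (316, 230). I'll compare these with the expected positions.

Run:
```python
from h import *
s=get_state();a=np.radians(5.7);u=np.array([np.cos(a),np.sin(a)]);v=np.array([-u[1],u[0]])
T=s["eef_pos"][:2];C=np.array([.557,.197])
pl=T+.085*u-.03*v;cr=C+.065*u-.044*v;cr2=C+.065*u+.044*v;pl2=T+.085*u+.03*v
z=s["eef_pos"][2]-.0344
print("plate corners",proj("scene",[*pl,z]),proj("scene",[*pl2,z]),"cradle",proj("scene",[*cr,0]),proj("scene",[*cr2,0]))
# measured, in cradle axes
for uv,zz,m in(((325,217.1),z,pl),((342.5,206.5),z,pl2),((315.7,230.4),0,cr),((339.7,217),0,cr2)):
    d=ray("scene",uv,zz)[:2]-m;print("meas-model along/across mm",(d@u*1e3).round(1),(d@v*1e3).round(1))
```

```text
plate corners [324.85526404 217.11571141] [341.9470312  207.75363327] cradle [313.6999432  231.12226832] [338.10145938 217.50753994]
meas-model along/across mm 0.2 0.3
meas-model along/across mm -2.8 4.8
meas-model along/across mm 1.2 6.0
meas-model along/across mm 1.2 4.8
```

Run:
```python
from h import *
a=np.radians(5.7);u=np.array([np.cos(a),np.sin(a)]);v=np.array([-u[1],u[0]]);C=np.array([.557,.197])
im=cv2.imread("pics/top0.png")[:,:,2].astype(float)
for row in range(199,220,3):
    r=im[row];c=238;d=r[230:246].mean();
    L=next(x for x in range(c,205,-1) if r[x]>70);R=next(x for x in range(c,275) if r[x]>70)
    l=L+(r[L]-70)/(r[L]-r[L+1]);q=R-(r[R]-70)/(r[R]-r[R-1])
    print(row,round(l,2),round(q,2),[((ray("top",(p,row),z)[:2]-C)@v*1e3).round(1) for p,z in((l,.01),(q,.0))])
s=cv2.imread("pics/scene0.png")[:,:,2];m=(s<70).astype(np.uint8);M=np.zeros_like(m);M[180:232,280:345]=m[180:232,280:345]
c=max(cv2.findContours(M,0,1)[0],key=cv2.contourArea)[:,0]
for n,k in(("low",c[c[:,1].argmax()]),("left",c[c[:,0].argmin()]),("right",c[c[:,0].argmax()])):
    w=ray("scene",k,0)[:2]-C;print(n,k,(w@u*1e3).round(1),(w@v*1e3).round(1))
```

```text
199 222.84 251.31 [np.float64(42.3), np.float64(-41.4)]
202 222.98 251.26 [np.float64(42.6), np.float64(-40.5)]
205 223.34 251.65 [np.float64(42.3), np.float64(-40.8)]
208 223.51 252.15 [np.float64(42.5), np.float64(-41.5)]
211 223.77 252.09 [np.float64(42.5), np.float64(-40.5)]
214 224.0 252.28 [np.float64(42.6), np.float64(-40.3)]
217 224.26 252.3 [np.float64(42.6), np.float64(-39.6)]
low [314 229] 59.3 -37.8
left [286 205] -64.6 -30.5
right [338 217] 63.3 45.3
```

```bash
python3 -m creep '[[[0,-1.5,4],0,1],[[0,0,6],0,1],[[0,0,5],0,1],[[0,0,3],0,1],[[0,0,0],0,1]]'; python3 -m creep '[[[0,0,2],0,1],[[0,0,1],0,1],[[0,0,1],0,1],[[0,0,0],0,1],[[0,0,0],0,1]]'
```

```text
clock: 38.05
eef_pos: [0.558, 0.1987, 0.0695]
orientation: [0.999, 0.049, -0.001, 0.0]
wrist_force: [-0.2, 0.2, -5.3]
gripper_width: 0.0398
grip_force: 29.9
clock: 38.55
eef_pos: [0.5589, 0.1989, 0.0665]
orientation: [0.999, 0.049, 0.0, -0.0]
wrist_force: [0.4, -0.1, -6.1]
gripper_width: 0.0399
grip_force: 29.9
```

```bash
python3 -m creep '[[[0,0,0.7],0,1],[[0,0,0.7],0,1],[[0,0,0.7],0,1],[[0,0,0],0,1],[[0,0,0],0,1]]'
```

```text
clock: 39.05
eef_pos: [0.5589, 0.1989, 0.0645]
orientation: [0.999, 0.049, 0.0, -0.0]
wrist_force: [0.8, -0.9, -4.5]
gripper_width: 0.0397
grip_force: 29.9
```

```bash
python3 -m creep '[[[0,0,0.5],0,1],[[0,0,0.5],0,1],[[0,0,0],0,1],[[0,0,0],0,1]]'; python3 -m creep '[[[0,0,0.5],0,1],[[0,0,0.5],0,1],[[0,0,0],0,1]]'
```

```text
clock: 39.45
eef_pos: [0.5589, 0.1989, 0.0644]
orientation: [0.999, 0.049, 0.0, 0.0]
wrist_force: [-4.9, -1.3, 5.4]
gripper_width: 0.0398
grip_force: 29.9
clock: 39.75
eef_pos: [0.5589, 0.1989, 0.0644]
orientation: [0.999, 0.049, -0.0, 0.0]
wrist_force: [-6.8, -1.8, 10.7]
gripper_width: 0.0399
grip_force: 29.9
```

```bash
python3 -m creep '[[[0,0,-1.2],0,1],[[0,0,0],0,1],[[0,0,0],0,0],[[0,0,0],0,0],[[0,0,0],0,0]]'; python3 -m creep '[[[0,0,0],0,0],[[0,0,0],0,0],[[0,0,-10],0,0],[[0,0,-30],0,0],[[0,0,-40],0,0]]';python3 -m creep '[[[0,0,-40],0,0],[[0,0,-20],0,0],[[0,45,0],0,0],[[0,45,0],0,0],[[0,45,0],0,0]]';python3 -m creep '[[[0,45,0],0,0],[[0,45,0],0,0],[[0,0,0],0,0],[[0,0,0],0,0]]'; python3 -c "
from h import *
save('scene','s8');save('top','t8')
a=cv2.imread('pics/s8.png')[150:250,260:400];b=cv2.imread('pics/t8.png')[170:250,200:290]
f=lambda a,s:cv2.resize(a,s,interpolation=2)
cv2.imwrite('pics/c8.png',np.hstack([f(a,(440,314)),f(b,(353,314))]))"
```

```text
clock: 40.25
eef_pos: [0.5595, 0.199, 0.0635]
orientation: [0.999, 0.049, 0.001, -0.0]
wrist_force: [-0.9, -0.9, -0.6]
gripper_width: 0.0603
grip_force: 0.0
clock: 40.75
eef_pos: [0.557, 0.1985, 0.1426]
orientation: [0.999, 0.049, -0.003, 0.0]
wrist_force: [-0.5, 0.6, -0.8]
gripper_width: 0.0935
grip_force: 0.0
clock: 41.25
eef_pos: [0.5723, 0.0635, 0.205]
orientation: [0.999, 0.05, 0.001, 0.0]
wrist_force: [-0.4, -0.0, -0.6]
gripper_width: 0.094
grip_force: 0.0
clock: 41.65
eef_pos: [0.5809, -0.0259, 0.2042]
orientation: [0.999, 0.048, 0.0, -0.0]
wrist_force: [-0.5, 0.0, 0.2]
gripper_width: 0.094
grip_force: 0.0
```

View pics/c8.png

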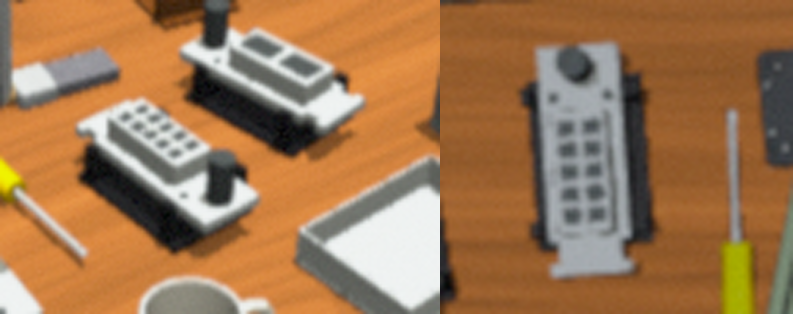

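The plate lies flat between the upstands, centred along the cradle, with the knob at the far end. The arm is clear and nothing else has shifted.

```bash
python3 -c "
from station import *
print(finish_job())"
```

```text
the job is handed in; nothing more can be done
None
```

The plate was rocked loose, drawn clear of the mouth and let go, then carried by its block and laid flat in the empty cradle; the job was handed in at about 42 s of the 64 s, and no verdict was returned.

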